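# Drive the stuck hinge pin out with the slim punch

### The arm

A 6-joint arm with a two-finger parallel gripper is mounted at the origin on a cart in front of the work surface, level with it; the furniture and walls round the work are solid. World frame = base frame: x ahead of the robot, y to its left, z up, the work surface at z = 0. Lengths are in mm, angles in degrees, forces in N, time in s.
With the tool pointing down it reaches from about 275 to 750 mm from the base axis. Payload 10.2 kg.
Tool frame: the origin (TCP) lies at the very end of the fingers, on their centre line; the grasp point (between the pads) lies 19 mm behind it (hold_point_z is the distance from the TCP to the grasp point, in mm); z points along the fingers, y is the line along which they close (so a half turn about z gives the same grasp; the last joint's range is limited). The gripper opens to 85 mm and grips with 20 to 120 N. Pads are 22 mm wide; open, the fingers measure 114 mm over their backs; the gripper's body (76 mm by 85 mm) begins 54 mm behind the grasp point. The pads swing forward as they close: fully open they stand 13 mm farther back than shut.
Start: joints at [62.945, 17.928, 85.812, -0, 76.261, -12.8], TCP at [129.289, 508.837, 231.294] pointing down, gripper open.
Joint ranges: [-168.41, 168.41], [-55.51, 124.54], [10.69, 146.95], [-70.63, 250.63], [1, 178], [-165.06, 165.06]. Speed limits (degrees/s): [136.94, 136.94, 172.46, 180, 180, 180].

### API

Orientations are given as a 3x3 rotation matrix whose columns are the frame's x, y, z axes.
In Python, from cell import observe, capture, camera_model, close_job, hold_point_z gives the robot as it stands.
- The arm moves only by the shell command python3 -m inch 'ROWS' [OPENING]. ROWS is JSON, a list that holds one entry, the list of rows, each a list of 4 numbers: the shift along the world's x, y, z in mm, then the turn about the world's z in degrees. In form: [[[dx, dy, dz, turn], ...]]. A call has 1 to 8 rows; each row is the pose to reach, as a shift and turn from the pose commanded when the call began; what a row does not reach only later rows make up. A row lasts 1/8 s, in which the tool goes at most 62.5 mm and 10.7 degrees, less where a joint would pass 70% of its speed; a pose out of reach is approached as far as the arm can. A call with a gripper value outside its range is refused whole. OPENING is the finger opening in mm, from 0 to 85.4, set as the call begins (- or left out, the last holds). The fingers move at their own pace and stop on an object; the grip force is fixed at half the most. Time passes only in rows, so rows that repeat a pose let the fingers close. It gives the time, the measured TCP pose, the force, the opening and the grip force at its end, in the units of the state.
- observe(): the state, without advancing time (a new reading comes with each control period).
- capture(name): name is "scene" or "side" or "wrist"; returns (picture, depth): 400x640x3 uint8, red, green, blue; 400x640 float32, mm along the optical axis (not along the pixel's ray), 0 where there is no reading.
- camera_model(name): a dict with "fx", "fy", "cx", "cy" (pixels), "k1" (the pictures are not rectified: a ray, as slopes to the right and down, at radius r is drawn at 1 + k1 r^2 times it, then the intrinsics apply), "origin" and "orientation" of the camera in the world. Camera axes: x right, y up, looking along -z (the intrinsics and any distortion apply to the point x, -y, -z); pixel columns grow to the right and rows downward; lengths in mm; the calibration is good to about 2 mm. A picture is of the moment at which its call begins: read the wrist's pose just before it. camera_model takes no time and is no camera call; for the wrist camera it gives the pose at the moment of the call.
- close_job(): hands the job in; it is judged then, once.
The state is a dict: "time_s": time; "q": joint angles; "qvel": joint speeds; "joint_efforts": joint torques, N m; "tcp_pos": TCP position; "tool_rot": TCP orientation; "force": force on the tool from outside, world axes, zero at the start; "wrist_torque": the same for the moment, N m; "width": finger opening in mm; "finger_force": force on a finger pad.
Only numpy, scipy, OpenCV 4.12 (cv2) and the standard library are available. Lean on these libraries where they do the work, as an engineer would, in place of code of your own. Each camera call takes 0.05 s, during which the arm holds its last target. There are 200 camera calls.

### The job

The pin of the hinge bracket is stuck; its head is underneath and its plain end can be seen down the bore from above. Take the slimmer of the two punches from the rack, drive the pin down and out with it until the punch's round guard sits on the top of the bracket, and leave the punch standing upright in the bore as a stand-in pin. Leave the stout punch in the rack.

Things in the scene. Friction and masses are not known exactly. Their poses are not given: they have to be found in the camera images.
- punch_grip (a point): Slim steel punch, 120 g, hanging upright, tip down, in a 26 mm hole of the rack (top at z 50 mm). From the tip up: blade 14 mm thick, 40 mm long, tip tapered to 8; round guard 40 mm across, 5 thick, resting on the rack; dark ringed handle 18 mm thick, 60 long, gripped from above. Point: handle's centre, 75 mm above the tip, 35 above the guard's underside, 30 below the top. z: from tip to handle.
- drift_grip (a point): The stout punch in the other hole of the same rack, 90 mm from the slim one: same lengths and guard, but handle 32 mm and blade 24 mm in diameter, too thick for the bore. The point is the centre of its handle, at the same height as the slim one's.
- bore_mouth (a point): Centre of the bore's mouth in the flat top of the fixed steel hinge bracket, 98 mm above the worktop: base 110 x 90 mm, column behind, two square 50 mm ears, an aluminium leaf between them reaching to one side; nothing on it stands higher. Bore: straight down, 20 mm wide, 36 deep, open below, mouth countersunk 4 mm all round. z up.
- hinge_pin (a joint): How far the pin (dark steel, 18 mm thick, 26 mm head below) has been driven down, m. At 0 its plain end is 4 mm below the bore's mouth; at 0.032 level with the hinge's underside; stop at 0.0375; with the slim punch's guard on the bracket about 0.036. Friction of about 8 N holds it all the way; it stays where it is left.
There are look-alikes about, which are no part of the job. What is shaped like the part that bears punch_grip but red or turquoise is not meant.

How it is judged (in metres and radians):
On the way, in this order (a step that is already met when the one before it is completed fails the run):
1. the slim punch is lifted out of the rack (height (world z) of punch_grip above 0.125 m), for 0.1 s.
2. the pin is being driven with the slim punch in the bore (value of joint hinge_pin above 0.012 m and horizontal distance between punch_grip and bore_mouth below 0.02 m and z of punch_grip in the frame of bore_mouth below 0.065 m), for 0.05 s.
At the end, for the whole second after the job is handed in: The pin is driven at least 32 mm down, out of the bracket; the slim punch stands released in the bore, within 10 degrees of upright and 15 mm of the bore's axis, its guard within 5 mm of the bracket's top; the stout punch is within 30 mm of where it was (value of joint hinge_pin above 0.032 m and horizontal distance between punch_grip and bore_mouth below 0.015 m and z of punch_grip in the frame of bore_mouth below 0.04 m and angle between punch_grip's own z axis and vertical below 0.175 rad and distance of drift_grip from where it was at the start of the episode below 0.03 m); the robot touches nothing.
It fails at once if the pin is driven with something other than the slim punch (value of joint hinge_pin above 0.008 m and horizontal distance between punch_grip and bore_mouth above 0.04 m).
It fails at once if the stout punch is taken out of the rack or knocked out of it (distance of drift_grip from where it was at the start of the episode above 0.03 m).
It also fails if it takes over 38 s, if anything falls off the work surface, if the arm or the gripper's body presses on something with over 40 N, if the wrist force passes 120 N, or if a joint passes its speed limit or range.

## Working session

There is one attempt and no reset: what is moved stays moved. The work goes in short steps, Python scripts to look and compute and a shell command to move; the robot and the scene stay as the last step left them, time stands still between calls to the robot, and variables do not carry over. Pictures are saved under pics/ and viewed, at most 10 in all, crops included, and the job is handed in when it is done.

```bash
ls; mkdir -p pics
cat > h.py <<'E'
import numpy as np, cv2
from cell import *
def save(img,n): cv2.imwrite('pics/'+n+'.png',img[:,:,::-1])
def rays(m,uv):
    uv=np.atleast_2d(np.asarray(uv,float)); d=np.c_[(uv[:,0]-m['cx'])/m['fx'],(uv[:,1]-m['cy'])/m['fy']]
    p=d.copy()
    for _ in range(10): p=d/(1+m['k1']*(p**2).sum(1,keepdims=True))
    R=np.array(m['orientation']); return np.array(m['origin']), np.c_[p[:,0],-p[:,1],-np.ones(len(p))]@R.T
def onplane(m,uv,z):
    o,r=rays(m,uv); return o+r*((z-o[2])/r[:,2:3])
def bydepth(m,uv,d):
    o,r=rays(m,uv); return o+r*np.atleast_1d(d)[:,None]
E
python3 - <<'E'
from h import *
for n in ('scene','side'):
    i,d=capture(n); save(i,n); np.savez(''+n,i=i,d=d); m=camera_model(n); print(n,m)
print(observe())
E
```

```text
pics
scene {'fx': 386.2179107706294, 'fy': 386.2179107706294, 'cx': 317.8091094688607, 'cy': 196.11076697090272, 'k1': -0.06196583541501187, 'origin': array([ 169.61727983, -464.48121465,  546.84620171]), 'orientation': array([[ 0.89895566,  0.21736677, -0.38030304],
       [-0.43788544,  0.46896214, -0.76702729],
       [ 0.01162148,  0.85605269,  0.51675791]])}
side {'fx': 515.2067633790738, 'fy': 515.2067633790738, 'cx': 322.9806326403237, 'cy': 203.63435709176906, 'k1': -0.15946559840418886, 'origin': array([ 270.78770117, 1025.5050457 ,  454.1633559 ]), 'orientation': array([[-0.97181714,  0.0751595 , -0.22343342],
       [-0.2353718 , -0.36202759,  0.90196238],
       [-0.01309802,  0.92913243,  0.36951504]])}
{'time_s': 0.1, 'q': array([ 6.29452521e+01,  1.79558910e+01,  8.58500026e+01,  8.23163545e-04,
        7.62610517e+01, -1.28008163e+01]), 'qvel': array([ 0.06003544, -0.10743714, -0.19293023,  0.01490808,  0.10231446,
       -0.05223509]), 'joint_efforts': array([ 2.28457568e-03, -4.12895679e+01, -2.60143536e+01, -1.97989802e-04,
        3.11843425e-03,  4.15808904e-05]), 'tcp_pos': array([129.17361898, 508.62096277, 230.79313113]), 'tool_rot': array([[-9.69213100e-01,  2.46222808e-01, -5.43873238e-04],
       [ 2.46223258e-01,  9.69212586e-01, -1.03421174e-03],
       [ 2.72482269e-04, -1.13628581e-03, -9.99999317e-01]]), 'force': array([ 0.04535135, -0.1388002 , -0.71634997]), 'wrist_torque': array([ 0.00464775, -0.01070282, -0.01765369]), 'finger_force': 0.0, 'width': 85.52705378016773}
```

View pics/scene.png

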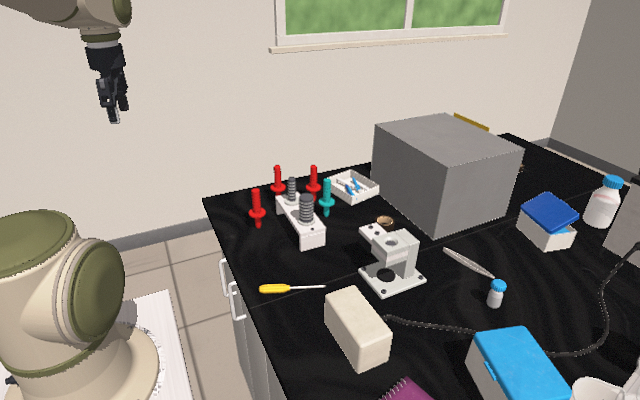

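View pics/side.png

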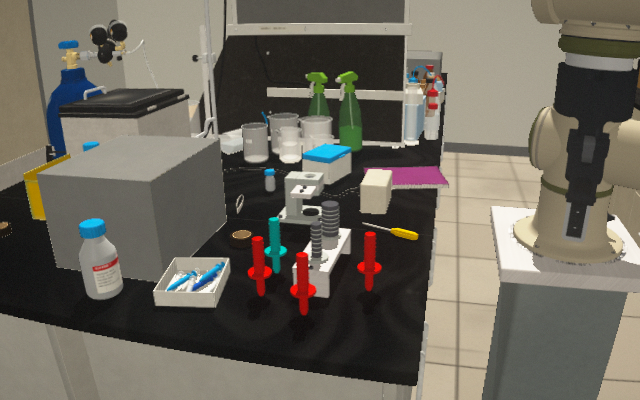

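Scene view: slim dark punch at (292,190), stout at (306,208) in the rack. Look-alikes are red at (257,205), (278,178), (314,180) and turquoise at (327,195). The bracket is at (390,260). In the side view, slim is at (316,240), stout at (330,222) and the bracket at (305,195). The dark slim one in the rack is the choice. Next I'll check it in a close crop and measure.

Run:
```python
from h import *
S={n:np.load(n+'.npz') for n in('scene','side')}
a=cv2.resize(S['scene']['i'][150:310,235:435],None,fx=4,fy=4,interpolation=cv2.INTER_CUBIC)[:600]; save(a,'c1')
for n in S:
    m=camera_model(n); i=S[n]['i'];d=S[n]['d']
    hsv=cv2.cvtColor(i,cv2.COLOR_RGB2HSV)
    v,u=np.nonzero(d>0); P=np.zeros(i.shape); P[v,u]=bydepth(m,np.c_[u,v],d[v,u])
    Z=P[...,2]; ok=(d>0)&(P[...,0]>100)&(P[...,0]<800)&(P[...,1]<700)&(P[...,1]>-400)
    for nm,mk in (('red',((hsv[...,0]<6)|(hsv[...,0]>174))&(hsv[...,1]>180)),('turq',(abs(hsv[...,0]-90)<6)&(hsv[...,1]>150)),('grey>62',(hsv[...,1]<60)&(Z>62)&(Z<125))):
        k,l,st,c=cv2.connectedComponentsWithStats((mk&ok).astype(np.uint8))
        for j in range(1,k):
            if st[j,4]<40: continue
            q=P[l==j]; top=q[q[:,2]>np.percentile(q[:,2],95)-6]
            print(n,nm,c[j].round(),st[j,4],'med',np.median(q,0).round(),'top',np.median(top,0).round(),'zmax',np.percentile(q[:,2],97).round(), 'ext',np.ptp(q,0).round())
```

```text
scene red [277. 182.] 243 med [464. 365.  51.] top [464. 366. 102.] zmax 103.0 ext [ 70. 126. 108.]
scene red [313. 182.] 258 med [548. 327.  51.] top [548. 327. 101.] zmax 103.0 ext [102. 161. 108.]
scene red [256. 208.] 378 med [376. 273.  45.] top [376. 275. 102.] zmax 103.0 ext [ 81. 212. 109.]
scene grey>62 [417. 186.] 2220 med [731. 136.  94.] top [731. 133. 120.] zmax 123.0 ext [ 73. 283.  63.]
scene grey>62 [291. 188.] 155 med [464. 273.  92.] top [466. 275. 112.] zmax 113.0 ext [19. 20. 53.]
scene grey>62 [305. 206.] 356 med [459. 178.  96.] top [463. 185. 113.] zmax 114.0 ext [31. 34. 53.]
scene grey>62 [390. 244.] 1590 med [554.  -8.  88.] top [564.  -6.  97.] zmax 99.0 ext [ 79. 109.  38.]
scene grey>62 [358. 317.] 2271 med [ 417. -116.   69.] top [ 417. -115.   69.] zmax 71.0 ext [ 62. 121.  10.]
scene grey>62 [636. 377.] 173 med [ 702. -390.   76.] top [ 709. -383.   95.] zmax 95.0 ext [25. 21. 34.]
scene grey>62 [598. 388.] 766 med [ 642. -372.   80.] top [ 642. -371.   85.] zmax 87.0 ext [72. 47. 27.]
side red [369. 260.] 746 med [378. 287.  49.] top [378. 286. 103.] 
[... 354 characters left out ...]
136.] 246 med [ 722. -386.   81.] top [ 724. -386.   96.] zmax 98.0 ext [70. 27. 38.]
side grey>62 [321. 141.] 148 med [ 619. -361.   79.] top [ 615. -361.   86.] zmax 88.0 ext [70. 86. 27.]
side grey>62 [172. 217.] 3362 med [732. 288.  94.] top [732. 287. 120.] zmax 123.0 ext [ 72. 284.  63.]
side grey>62 [376. 179.] 505 med [421. -88.  70.] top [421. -93.  70.] zmax 71.0 ext [ 60. 123.  11.]
side grey>62 [303. 184.] 913 med [558.  23.  87.] top [566.   7.  97.] zmax 98.0 ext [ 76. 110.  38.]
side grey>62 [324. 225.] 903 med [465. 206.  92.] top [467. 204. 114.] zmax 115.0 ext [ 31. 114.  54.]
side grey>62 [108. 254.] 276 med [794. 396.  77.] top [798. 393.  87.] zmax 90.0 ext [14. 47. 29.]
```

View pics/c1.png

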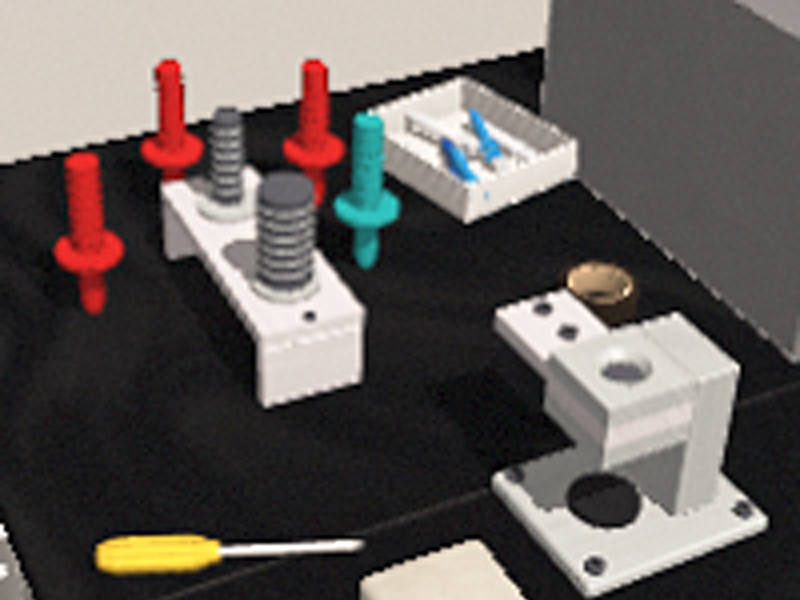

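The crop confirms it: the dark-handled slim punch is at crop (228,155), with the stout one in front at (286,235). The bore mouth is at crop (627,368), with red and turquoise punches around the rack. Slim is at about (465,275) and its top at z 115 matches what's given. I'll move above it, closing roughly along y with a partial opening.

```bash
python3 -m inch '[[[30,-21,0,0],[78,-54,0,0],[127,-88,0,0],[176,-122,0,0],[225,-156,0,0],[273,-190,0,0],[314,-219,0,0],[336,-234,0,0]]]' 60
python3 -m inch '[[[0,0,0,0],[0,0,0,0]]]'
python3 - <<'E'
from h import *
m=camera_model('wrist'); i,d=capture('wrist'); save(i,'w1'); np.savez('w1',i=i,d=d); np.save('m1',m,allow_pickle=True)
print(m); s=observe(); print(s['tcp_pos'],s['force'],s['q'],s['time_s'])
for n in('scene','side'):
    D=np.load(n+'.npz'); mm=camera_model(n)
    v,u=np.nonzero(D['d']>0); p=bydepth(mm,np.c_[u,v],D['d'][v,u])
    k=(abs(p[:,2]-98)<4)&(abs(p[:,0]-560)<60)&(abs(p[:,1]-5)<70); print(n,p[k].min(0).round(),p[k].max(0).round(),np.median(p[k],0).round())
print(onplane(camera_model('scene'),[391.5,242],98))
E
```

```text
time_s: 1.1
tcp_pos: [466.9, 273.1, 230.8]
tool_rot: [[-0.969, 0.248, -0.001], [0.248, 0.969, -0.0], [0.001, -0.001, -1.0]]
force: [-1.0, 0.1, -0.6]
width: 60.0
finger_force: 0.0
time_s: 1.35
tcp_pos: [464.6, 275.3, 231.1]
tool_rot: [[-0.969, 0.246, -0.001], [0.246, 0.969, 0.0], [0.001, -0.0, -1.0]]
force: [0.5, 0.4, 0.0]
width: 60.0
finger_force: 0.0
{'fx': 289.8248878397159, 'fy': 289.8248878397159, 'cx': 319.92188191696334, 'cy': 195.68330105501457, 'k1': -0.051337886773634454, 'origin': array([385.47649773, 295.48286567, 372.89814558]), 'orientation': array([[ 2.45282105e-01, -9.21141861e-01, -3.02215754e-01],
       [ 9.69451628e-01,  2.33213126e-01,  7.59945922e-02],
       [ 4.78880713e-04, -3.11623668e-01,  9.50205483e-01]])}
[464.46714821 275.46772045 231.25150583] [-0.16287343  0.79925316  1.43433421] [ 1.82298619e+01  1.98394656e+01  8.31877979e+01  9.79007872e-03
  7.69963266e+01 -5.75769208e+01] 1.4
scene [527. -30.  94.] [605.  22. 100.] [566.  -7.  97.]
side [530. -28.  94.] [604.  27. 100.] [567.   3.  97.]
[[552.86573072  -7.81014493  98.        ]]
```

View pics/w1.png

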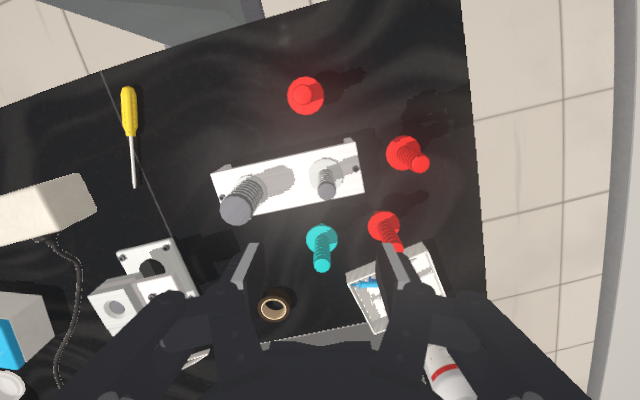

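Wrist view: slim punch's top disc is at (327,190) and the stout's at (237,208). Bore mouth is at (118,308), and turquoise is at (321,250).

Run:
```python
from h import *
D=np.load('w1.npz'); m=np.load('m1.npy',allow_pickle=True).item(); i=D['i']; d=D['d']
v,u=np.nonzero(d>0); p=bydepth(m,np.c_[u,v],d[v,u])
for nm,c,r in(('slim',(465,275),25),('stout',(463,186),30)):
    k=(abs(p[:,2]-115)<3.5)&(np.hypot(p[:,0]-c[0],p[:,1]-c[1])<r)
    uv=np.c_[u,v][k]; (cx,cy),rad=cv2.minEnclosingCircle(uv.astype(np.float32)); print(nm,k.sum(),uv.mean(0),(cx,cy),rad,onplane(m,[uv.mean(0),(cx,cy)],115).round(1),np.median(p[k,2]))
print('bore wrist',onplane(m,[118,308],98))
# bore: hole in flat top, per view
for n,g in(('scene',(391,242)),('w',(118,308))):
    if n=='w': I,mm=i,m
    else: I,mm=np.load(n+'.npz')['i'],camera_model(n)
    x,y=g; c=cv2.cvtColor(I,cv2.COLOR_RGB2GRAY)[y-8:y+9,x-12:x+13]; print(n);print(c[::2])
```

```text
slim 264 [325.97727273 190.74621212] (326.0, 190.72222900390625) 9.40278148651123 [[464.2 281.5 115. ]
 [464.2 281.5 115. ]] 113.90456448339685
stout 793 [235.55107188 209.84867591] (235.5314178466797, 209.91885375976562) 16.621091842651367 [[461.5 193.2 115. ]
 [461.6 193.1 115. ]] 113.96057640287404
bore wrist [[550.3543029    5.86380371  98.        ]]
scene
[[220 236 236 230 223 222 216 216 217 215 219 219 218 219 219 216 216 203
  208 204 210 209 209 212 210]
 [217 215 216 218 215 216 214 215 224 224 225 223 219 219 218 219 219 218
  217 214 206 205 210 213 208]
 [219 220 217 216 218 221 228 235 239 250 250 242 229 221 215 212 212 218
  220 219 217 213 206 206 213]
 [219 220 221 219 220 225 227 226 187 195 181 172 179 170 180 196 187 180
  185 223 220 220 216 216 206]
 [222 220 219 220 216 215 163 120  97 100 100 100  99 100 104 106 152 156
  145 202 222 221 220 220 218]
 [193 224 221 220 218 223 199 157 119  96  98  98 101 101  98 100 106 154
  201 222 216 219 221 220 220]
 [109 134 189 224 222 218 220 223 223 225 213 212 200 175 198 208 222 220
  221 219 217 218 217 221 223]
 [
[... 456 characters left out ...]
46 145 145 144 145 145 143 174 219 236
  238 238 238 238 238 239 239]
 [181 180 174 150 136 142 144 143 146 144 143 142 143 144 142 143 143 151
  233 239 238 238 237 237 237]
 [177 178 178 168 139 139 144 142 144 144 142 141 143 142 141 142 142 136
  147 234 238 239 239 239 239]
 [178 178 178 177 171 150 139 143 143 142 141 142 143 142 141 141 141 114
  140 228 236 236 236 236 236]
 [181 177 178 179 180 182 177 161 147 142 141 141 143 141 140 139 142 176
  217 230 235 236 236 235 235]
 [232 206 180 171 175 184 186 188 190 192 187 187 179 181 190 210 215 220
  225 230 234 235 235 236 236]
 [237 237 232 214 194 187 185 184 183 189 196 199 202 206 209 213 217 223
  231 237 237 238 239 239 239]]
```

```bash
python3 -m inch '[[[0,3,-30,0],[0,5.5,-75,0],[0,5.5,-115,0],[0,5.5,-145,0],[0,5.5,-163,0],[0,5.5,-163,0]]]'
python3 -m inch '[[[0,0,0,0],[0,0,0,0],[0,0,0,0],[0,0,0,0],[0,0,0,0]]]' 5
```

```text
time_s: 2.15
tcp_pos: [464.0, 280.8, 67.5]
tool_rot: [[-0.97, 0.245, -0.002], [0.245, 0.97, -0.001], [0.002, -0.001, -1.0]]
force: [0.0, -0.4, 0.6]
width: 59.8
finger_force: 0.0
time_s: 2.78
tcp_pos: [465.6, 280.6, 69.2]
tool_rot: [[-0.969, 0.246, 0.001], [0.246, 0.969, 0.001], [-0.001, 0.001, -1.0]]
force: [-2.4, 0.6, 6.2]
width: 16.6
finger_force: 58.3
```

```bash
python3 -m inch '[[[0,0,25,0],[0,0,75,0],[0,0,120,0],[10,-25,140,0],[25,-70,140,0],[44,-125,140,0],[62,-175,140,0],[76,-215,140,0]]]'
python3 -m inch '[[[4,-11,0,0],[4,-11,0,0],[4,-11,0,0]]]'
python3 - <<'E'
from h import *
m=camera_model('wrist'); i,d=capture('wrist'); save(i,'w2'); np.savez('w2',i=i,d=d); np.save('m2',m,allow_pickle=True)
for n in('scene','side'):
    a,b=capture(n); np.savez(n+'2',i=a,d=b); save(a[100:300,220:480] if n=='scene' else a[100:300,200:460],n+'2')
print(m['origin']); s=observe(); print(s['tcp_pos'],s['force'],s['width'],s['time_s'])
E
```

```text
time_s: 3.78
tcp_pos: [541.6, 63.3, 208.2]
tool_rot: [[-0.969, 0.247, -0.0], [0.247, 0.969, -0.0], [0.0, -0.0, -1.0]]
force: [0.7, 0.3, -1.0]
width: 16.4
finger_force: 58.8
time_s: 4.15
tcp_pos: [544.9, 55.5, 208.3]
tool_rot: [[-0.97, 0.245, -0.0], [0.245, 0.97, 0.0], [0.0, 0.0, -1.0]]
force: [0.6, -0.2, -1.8]
width: 16.8
finger_force: 58.8
[465.71021628  75.60748765 350.06208687]
[545.0257702   55.31472158 208.37339177] [ 0.03499734 -0.31991148 -0.9863401 ] 16.42769660124194 4.3
```

View pics/w2.png

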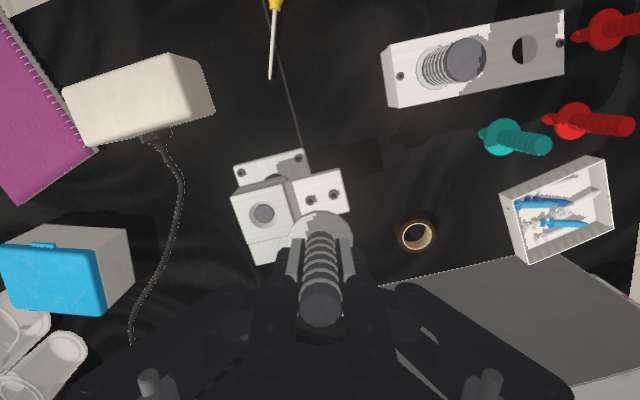

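View pics/scene2.png

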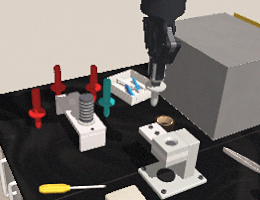

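Wrist view: the punch is held upright, with its handle top at (321,308), the guard near (320,232) and the bore at (263,213). The scene view agrees.

Run:
```python
from h import *
def disc(i,m,g,w,z,thr):
    x,y=g; c=cv2.cvtColor(i,cv2.COLOR_RGB2GRAY)[y-w:y+w+1,x-w:x+w+1]
    k,l,st,ce=cv2.connectedComponentsWithStats((c<thr).astype(np.uint8)); j=l[w,w]
    cs,_=cv2.findContours((l==j).astype(np.uint8),0,1); e=cv2.fitEllipse(max(cs,key=len)); uv=np.add(e[0],(x-w,y-w))
    print(uv.round(1),np.round(e[1],1),st[j,4],onplane(m,uv,z).round(1),'diam mm',np.round(np.array(e[1])/m['fx']*(m['origin'][2]-z),1)); return c
D=np.load('w2.npz'); m=np.load('m2.npy',allow_pickle=True).item()
c=disc(D['i'],m,(263,213),18,94,175); print(c[::3,::2])
D1=np.load('w1.npz'); m1=np.load('m1.npy',allow_pickle=True).item()
disc(D1['i'],m1,(118,306),14,94,160)
for n,g in(('scene',(391,242)),):
    disc(np.load('scene.npz')['i'],camera_model(n),g,9,94,140)
# punch in hand, from wrist: top disc by depth
i,d=D['i'],D['d']; v,u=np.nonzero(d>0); p=bydepth(m,np.c_[u,v],d[v,u])
k=(abs(u-321)<25)&(abs(v-308)<25)&(abs(p[:,2]-254)<4); uv=np.c_[u,v][k]; (cc,r)=cv2.minEnclosingCircle(uv.astype(np.float32)); print('top',k.sum(),uv.mean(0),cc,r,np.median(p[k,2]),onplane(m,cc,254))
# punch blade in scene and side by depth
for n in('scene','side'):
    E=np.load(n+'2.npz'); mm=camera_model(n); v,u=np.nonzero(E['d']>0); p=bydepth(mm,np.c_[u,v],E['d'][v,u])
    k=(abs(p[:,0]-545)<30)&(abs(p[:,1]-55)<30)&(p[:,2]>140)&(p[:,2]<200)
    for a in range(145,200,6):
        q=k&(abs(p[:,2]-a)<3)
        if q.sum(): print(n,a,q.sum(),'u mid',(u[q].min()+u[q].max())/2,np.ptp(u[q]),'v',v[q].mean().round(1),onplane(mm,[(u[q].min()+u[q].max())/2,v[q].mean()],a).round(1),p[q].mean(0).round(1))
```

```text
[261.2 214.7] [22.9 24.8] 471 [[552.1  -3.6  94. ]] diam mm [20.3 21.9]
[[216 218 220 221 220 219 216 214 211 211 213 213 214 213 212 211 209 210
  211]
 [218 215 212 213 213 215 215 215 215 213 212 212 213 214 213 214 212 211
  208]
 [217 218 217 215 215 214 215 208 206 203 209 210 210 208 208 208 209 209
  210]
 [218 218 219 219 203 177 179 169 124 111 118 157 199 204 211 210 210 209
  208]
 [215 213 212 173 160 154 119 125 125 125 122 121 114 139 205 207 207 208
  209]
 [216 216 193 157 155 118 128 127 126 124 122 122 120 117 134 208 209 208
  208]
 [213 212 163 151 142 117 128 126 126 123 122 123 120 122  90 188 207 210
  209]
 [215 214 175 152 151 116 123 126 123 122 123 121 121 119 139 200 205 206
  207]
 [214 212 202 148 149 146 117 121 122 122 122 121 120 124 184 201 204 206
  206]
 [214 214 213 198 144 140 154 151 125 120 120 120 160 187 194 197 206 207
  207]
 [213 213 213 212 205 165 150 161 164 169 173 179 184 189 197 210 212 210
  209]
 [211 212 211 211 210 211 210 205 187 185 189 197 206 209 208 207 208 208
  210]
 [214 214 215 216 215 214 212 210 209 208 209 210 211 21
[... 994 characters left out ...]
.5  48.2 198.3]
side 151 8 u mid 305.0 4 v 159.5 [[547.2  56.6 151. ]] [546.7  58.5 151.6]
side 157 18 u mid 305.0 6 v 157.2 [[546.1  60.  157. ]] [545.2  59.5 156.9]
side 163 19 u mid 305.0 6 v 154.4 [[545.8  60.7 163. ]] [545.9  60.  162.8]
side 169 21 u mid 305.0 6 v 151.6 [[545.6  60.7 169. ]] [545.9  60.  168.8]
side 175 20 u mid 305.0 6 v 148.6 [[545.6  60.3 175. ]] [545.6  60.5 175. ]
side 181 21 u mid 305.0 6 v 145.7 [[545.5  59.9 181. ]] [545.5  60.2 181.1]
side 187 12 u mid 303.0 14 v 143.3 [[548.3  64.4 187. ]] [546.4  66.6 187.7]
side 193 94 u mid 304.5 19 v 140.3 [[545.5  62.7 193. ]] [544.3  63.6 193.3]
side 199 17 u mid 305.0 8 v 137.5 [[544.1  63.4 199. ]] [544.7  60.  198.1]
```

```bash
python3 -m inch '[[[2,-14,0,0],[5,-36,0,0],[8,-54,0,0],[8,-58,-10,0],[8,-58,-28,0],[8,-58,-40,0],[8,-58,-40,0],[8,-58,-40,0]]]'
python3 - <<'E'
from h import *
for n in('scene','side'):
    mm=camera_model(n); a,b=capture(n)
    c=(a[195:275,340:440] if n=='scene' else a[130:230,260:350]); save(cv2.resize(c,None,fx=5,fy=5,interpolation=cv2.INTER_CUBIC),n+'3')
a=[cv2.imread(f'pics/{n}3.png') for n in('scene','side')]
h=max(x.shape[0] for x in a); o=np.hstack([cv2.copyMakeBorder(x,0,h-x.shape[0],0,0,0) for x in a]); print(o.shape); cv2.imwrite('pics/both3.png',cv2.resize(o,None,fx=.84,fy=.84))
s=observe(); print(s['tcp_pos'],s['force'])
E
```

```text
time_s: 5.3
tcp_pos: [553.5, -3.5, 168.8]
tool_rot: [[-0.969, 0.246, 0.001], [0.246, 0.969, -0.0], [-0.001, 0.0, -1.0]]
force: [-0.2, 0.3, -0.9]
width: 16.5
finger_force: 58.8
(500, 950, 3)
[553.56885835  -3.61467127 168.91541758] [ 0.52331747 -0.55162192 -0.97662299]
```

View pics/both3.png

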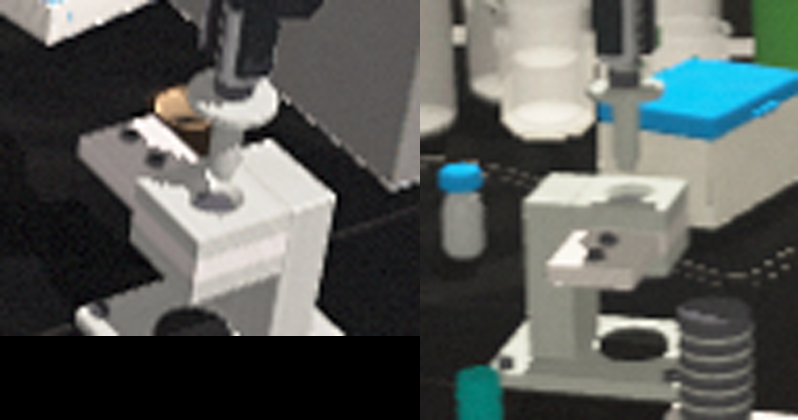

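Both views show the tip just above the bore mouth and in line with it: scene crop has the tip at (220,180) and the mouth at (216,200), side crop has (627,170) and (632,192). I'll lower it in steps and watch the force.

```bash
python3 -m inch '[[[0,1,-6,0],[0,1,-12,0],[0,1,-16,0],[0,1,-16,0]]]'
python3 -m inch '[[[0,0,-3,0],[0,0,-6,0],[0,0,-6,0]]]'
```

```text
time_s: 5.9
tcp_pos: [553.2, -2.7, 152.1]
tool_rot: [[-0.969, 0.246, -0.0], [0.246, 0.969, 0.0], [0.0, -0.0, -1.0]]
force: [-0.2, 0.4, -1.2]
width: 16.8
finger_force: 58.9
time_s: 6.28
tcp_pos: [553.5, -2.7, 146.8]
tool_rot: [[-0.969, 0.246, 0.001], [0.246, 0.969, -0.0], [-0.001, 0.0, -1.0]]
force: [-0.6, -0.2, 3.4]
width: 16.5
finger_force: 59.2
```

```bash
python3 -m inch '[[[0,0,-3,0],[0,0,-6,0],[0,0,-9,0],[0,0,-12,0],[0,0,-12,0]]]'
python3 - <<'E'
from cell import *
s=observe(); print(s['force'],s['wrist_torque'])
E
```

```text
time_s: 6.9
tcp_pos: [553.5, -2.7, 134.6]
tool_rot: [[-0.969, 0.246, 0.001], [0.246, 0.969, -0.0], [-0.001, -0.0, -1.0]]
force: [-0.6, 0.1, 3.3]
width: 16.7
finger_force: 59.2
[-0.57288984  0.08618396  3.2971792 ] [ 0.0160791   0.10367071 -0.04128327]
```

```bash
python3 -m inch '[[[0,0,-3,0],[0,0,-6,0],[0,0,-9,0],[0,0,-12,0],[0,0,-14,0],[0,0,-16,0],[0,0,-16,0]]]'
python3 - <<'E'
from h import *
for n in('scene','side'):
    a,b=capture(n); c=(a[170:270,350:430] if n=='scene' else a[130:230,265:345]); save(cv2.resize(c,None,fx=5,fy=5,interpolation=cv2.INTER_CUBIC),n+'4')
cv2.imwrite('pics/both4.png',np.hstack([cv2.imread(f'pics/{n}4.png') for n in('scene','side')]))
E
```

```text
time_s: 7.78
tcp_pos: [553.5, -2.7, 118.6]
tool_rot: [[-0.969, 0.246, 0.001], [0.246, 0.969, -0.0], [-0.001, -0.0, -1.0]]
force: [-0.7, 0.2, 3.6]
width: 16.4
finger_force: 59.2
```

View pics/both4.png

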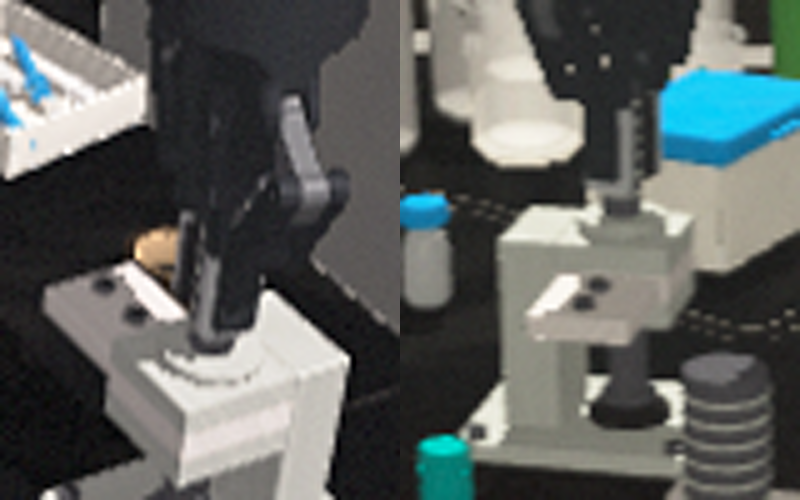

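The guard is nearly seated, at crop (215,365), and the pin shows below the hinge at side crop (628,370). I'll press until contact.

```bash
python3 -m inch '[[[0,0,-0.7,0],[0,0,-1.5,0],[0,0,-1.5,0]]]'; python3 -m inch '[[[0,0,-0.5,0],[0,0,-1,0],[0,0,-1,0]]]'
```

```text
time_s: 8.25
tcp_pos: [553.5, -2.7, 117.3]
tool_rot: [[-0.969, 0.246, 0.001], [0.246, 0.969, -0.0], [-0.001, -0.0, -1.0]]
force: [-1.3, 0.0, 6.5]
width: 16.5
finger_force: 59.8
time_s: 8.62
tcp_pos: [553.6, -2.7, 117.2]
tool_rot: [[-0.969, 0.246, 0.001], [0.246, 0.969, -0.0], [-0.001, -0.0, -1.0]]
force: [-4.7, 1.2, 14.8]
width: 16.5
finger_force: 60.3
```

It stopped at 117.2, the expected seating height, and the force is rising, so the guard is on the bracket. I'll relax, open and withdraw.

```bash
python3 -m inch '[[[0,0,0.9,0],[0,0,0.9,0]]]'; python3 -m inch '[[[0,0,0,0],[0,0,0,0],[0,0,0,0],[0,0,0,0]]]' 50; python3 -m inch '[[[0,0,10,0],[0,0,30,0],[0,0,60,0],[0,0,100,0],[0,30,130,0],[0,70,140,0],[0,90,140,0],[0,90,140,0]]]'
python3 - <<'E'
from h import *
for n in('scene','side'):
    a,b=capture(n); c=(a[150:270,280:440] if n=='scene' else a[130:250,260:420]); save(cv2.resize(c,None,fx=2.5,fy=2.5,interpolation=cv2.INTER_CUBIC),n+'5')
    mm=camera_model(n); v,u=np.nonzero(b>0); p=bydepth(mm,np.c_[u,v],b[v,u]); k=(np.hypot(p[:,0]-553,p[:,1]+2)<22)&(p[:,2]>115)&(p[:,2]<190)
    print(n,'top z',np.percentile(p[k,2],97).round(1),'hi',p[k&(p[:,2]>150)].mean(0).round(1),'lo',p[k&(p[:,2]<130)].mean(0).round(1))
cv2.imwrite('pics/both5.png',np.hstack([cv2.imread(f'pics/{n}5.png') for n in('scene','side')]))
s=observe();print(s['force'],s['width'])
E
```

```text
time_s: 8.88
tcp_pos: [553.5, -2.7, 117.2]
tool_rot: [[-0.969, 0.246, 0.001], [0.246, 0.969, -0.0], [-0.001, -0.0, -1.0]]
force: [-1.9, 0.5, 7.2]
width: 16.2
finger_force: 59.5
time_s: 9.38
tcp_pos: [553.2, -2.7, 116.6]
tool_rot: [[-0.969, 0.246, -0.0], [0.246, 0.969, 0.0], [0.0, -0.0, -1.0]]
force: [-0.0, 0.2, -0.2]
width: 50.0
finger_force: 0.0
time_s: 10.38
tcp_pos: [553.0, 88.0, 256.2]
tool_rot: [[-0.97, 0.245, -0.001], [0.245, 0.97, -0.0], [0.001, -0.0, -1.0]]
force: [-0.2, -0.6, -0.2]
width: 50.3
finger_force: 0.0
scene top z 162.1 hi [552.   -7.6 158.2] lo [550.8  -9.7 122.6]
side top z 162.7 hi [554.3   2.9 158.2] lo [554.9   3.1 122.4]
[-0.10386726  0.01728247 -0.62726657] 50.45597420013825
```

View pics/both5.png

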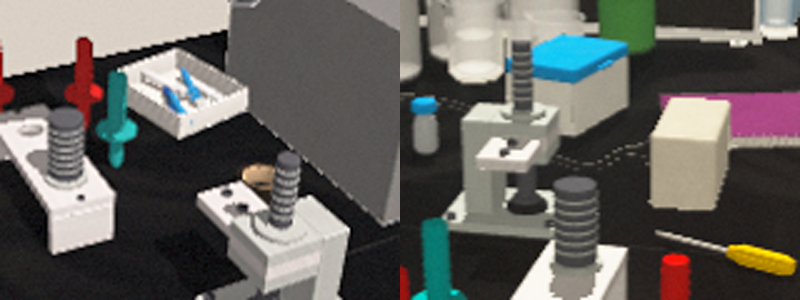

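The punch stands upright in the bore at crop (287,190), guard on the bracket and top at z 162.5 (163 expected). The pin is driven out below at (525,190), and the stout punch is still in the rack.

```bash
python3 -c "
from cell import *
print(close_job())"
```

```text
the job is handed in; nothing more can be done
None
```

The job is handed in: the slim punch drove the pin down and out and stands upright in the bore with its guard on the bracket, the stout punch is still in the rack, and the gripper is clear; the hand-in returned no verdict.

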